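# Make up the water and soil sampling kits

### The job

Make up tomorrow's two sampling kits from the stock on the lab bench. Water kit, in the blue tray: the amber bottle, the orange-capped tube and the pocket pH tester; soil kit, in the yellow tray: the red-lidded jar and the green-capped tube. Seat each in the recess made for it (bottle or jar upright in the large round well, tube upright in the small one, tester display up in the long slot), set the glass bottle down gently, and leave the spare clear bottle and blue-lidded jar standing where they are.

Things in the scene. Friction and masses are not known exactly. Their poses are not given: they have to be found in the camera images.
- blue_tray: water kit tray, blue moulded plastic, 170 (x, away from the robot) x 200 (y) x 16 mm, fixed, turned up to 0.2 rad. Origin: centre of the underside, z up. Recesses 12 mm deep, floor 4 mm over the bench: large round well 76 mm wide at x -36, y -48; small round well 50 mm wide at x -36, y +52; slot 56 (x) by 170 (y) mm at x 48, y 0.
- yellow_tray: soil kit tray, the same in yellow, 170 (x, away from the robot) x 200 (y) x 16 mm, fixed, turned up to 0.2 rad. Origin: centre of the underside, z up. Recesses 12 mm deep, floor 4 mm over the bench: large round well 76 mm wide at x -36, y -48; small round well 50 mm wide at x -36, y +52; slot 56 (x) by 170 (y) mm at x 48, y 0.
- amber_bottle: amber (brown) glass bottle with a black screw cap and a paper label, about 160 g, 54 mm in diameter, 96 mm tall; the cap, 34 mm in diameter, is the top 19 mm. Origin: centre of the underside, z up. Stands on the bench. Fits the large well.
- orange_tube: clear self-standing sample tube with an orange screw cap, about 50 g, 29 mm in diameter at the flat foot, 115 mm tall; the cap, 34 mm in diameter, is the top 14 mm. Origin: centre of the underside, z up. Stands on the bench. Fits the small well.
- ph_tester: pocket pH tester: white handset with a grey-green display, two buttons and a black cap on one end, about 100 g; 150 mm long (its x, black cap at +x), 36 wide (y), 30 thick. Lies display up, its length roughly left to right for the robot. Origin: middle of the underside, z up through the display. Fits the slot either way round, standing 18 mm proud of the tray.
- red_lid_jar: squat white plastic wide-mouth jar with a red lid, about 120 g, 54 mm in diameter, 68 mm tall; the lid, 56 mm in diameter, is the top 18 mm. Origin: centre of the underside, z up. Stands on the bench. Fits the large well.
- green_tube: clear self-standing sample tube with a green screw cap, about 50 g, 29 mm in diameter at the flat foot, 115 mm tall; the cap, 34 mm in diameter, is the top 14 mm. Origin: centre of the underside, z up. Stands on the bench. Fits the small well.
- clear_bottle: spare, to be left: clear glass bottle with a white cap, 54 mm in diameter, 96 mm tall; the cap, 34 mm in diameter, is the top 19 mm. Origin: centre of the underside, z up. Stands on the bench.
- blue_lid_jar: spare, to be left: squat white jar with a blue lid, 54 mm in diameter, 68 mm tall; the lid, 56 mm in diameter, is the top 18 mm. Origin: centre of the underside, z up. Stands on the bench.
Mind the look-alikes: they are no part of the job. What is shaped like the red_lid_jar but turquoise is not meant.

How it is judged:
At the end, for the whole second after the job is handed in: Each named thing released and still in its own recess of its kit's tray: on the floor (4 mm), within 13 mm of its centre (tester 14 mm, display up, 0.2 rad along the slot), upright within 0.1 rad. Clear bottle and blue-lidded jar upright, within 20 mm of their start places (x of amber_bottle in the frame of blue_tray between -0.049 and -0.023 m and y of amber_bottle in the frame of blue_tray between -0.061 and -0.035 m and z of amber_bottle in the frame of blue_tray between 0 and 0.008 m and angle between each of amber_bottle, orange_tube, ph_tester, red_lid_jar, green_tube, clear_bottle, blue_lid_jar's own z axis and vertical below 0.1 rad and linear speed of each of amber_bottle, orange_tube, ph_tester, red_lid_jar, green_tube below 0.02 m/s and angular speed of each of amber_bottle, orange_tube, ph_tester, red_lid_jar, green_tube below 0.5 rad/s and x of orange_tube in the frame of blue_tray between -0.049 and -0.023 m and y of orange_tube in the frame of blue_tray between 0.039 and 0.065 m and z of orange_tube in the frame of blue_tray between 0 and 0.008 m and x of ph_tester in the frame of blue_tray between 0.034 and 0.062 m and y of ph_tester in the frame of blue_tray between -0.014 and 0.014 m and z of ph_tester in the frame of blue_tray between 0 and 0.008 m and angle between the x axis of ph_tester and the y axis of blue_tray, either way round below 0.2 rad and x of red_lid_jar in the frame of yellow_tray between -0.049 and -0.023 m and y of red_lid_jar in the frame of yellow_tray between -0.061 and -0.035 m and z of red_lid_jar in the frame of yellow_tray between 0 and 0.008 m and x of green_tube in the frame of yellow_tray between -0.049 and -0.023 m and y of green_tube in the frame of yellow_tray between 0.039 and 0.065 m and z of green_tube in the frame of yellow_tray between 0 and 0.008 m and distance of each of clear_bottle, blue_lid_jar from where it was at the start of the episode below 0.02 m); the robot touches nothing.
It fails at once if the spare clear bottle is knocked over or shifted by more than 30 mm (distance of clear_bottle from where it was at the start of the episode above 0.03 m or angle between clear_bottle's own z axis and vertical above 0.35 rad).
It fails at once if the spare blue-lidded jar is knocked over or shifted by more than 30 mm (distance of blue_lid_jar from where it was at the start of the episode above 0.03 m or angle between blue_lid_jar's own z axis and vertical above 0.35 rad).
It fails at once if the glass bottle is dropped or banged into the tray (comes down on it at over 0.7 m/s, as in a fall of 25 mm) (linear speed of amber_bottle above 0.7 m/s and height (world z) of amber_bottle below 0.045 m and horizontal distance between amber_bottle and blue_tray below 0.12 m).
It also fails if it takes over 122 s, if anything falls off the work surface, if the arm or the gripper's body presses on something with over 40 N, if the wrist force passes 120 N, or if a joint passes its speed limit or range.

### The arm

A 6-joint arm with a two-finger parallel gripper is mounted at the origin on the work surface. World frame = base frame: x ahead of the robot, y to its left, z up, the work surface at z = 0. Lengths are in m, angles in rad, forces in N, time in s.
With the tool pointing down it reaches from about 0.35 to 0.975 m from the base axis. Payload 7.1 kg.
Tool frame: the origin (TCP) lies midway between the tips of the shut fingers; the grasp point (between the pads) lies 19 mm behind it; z points along the fingers, y is the line along which they close (so a half turn about z gives the same grasp; the last joint's range is limited). The gripper opens to 88 mm and grips with 3 to 60 N. Pads are 20 mm wide; open, the fingers measure 115 mm over their backs; the gripper's body (75 mm by 178 mm) begins 61 mm behind the grasp point.
Start: joints at [1.09, 0.423, 1.63, -0, 1.089, -0.019], TCP at [0.278, 0.56, 0.201] pointing down, gripper open.
Joint ranges: [-3, 3], [-0.9, 2.11], [0.09, 2.58], [-1.31, 4.45], [0.11, 2.69], [-2.54, 2.54]. Speed limits (rad/s): [2.39, 2.39, 3.01, 3.14, 3.14, 3.14].

### API

Orientations are given as a unit quaternion [w, x, y, z].
In Python, from bench import get_state, eyes, arm gives the robot as it stands.
- The arm moves only by the tool step_arm, never from a script. Its argument "rows" is a list of rows, each a list of 6 numbers: the shift along the tool's x, y, z each as a share of 0.2 m, from -1 to 1, then the turn, a rotation vector about the tool's x, y, z each as a share of 120 degrees, from -1 to 1. A call has 1 to 5 rows; each row shifts and turns the commanded pose from where the row before left it, along the tool's axes as they then stand; what a row does not reach is not made up. A row lasts 1/10 s, in which the tool goes at most 50 mm and 8.59 degrees, less where a joint would pass 70% of its speed; a pose out of reach is approached as far as the arm can. A call with a number of a shift or a turn outside -1 to 1 is refused whole. A call with a gripper value outside its range is refused whole. "claw" is the closure, from -1 (fully open) to 1 (shut), set as the call begins (left out, the last holds). The fingers move at their own pace and stop on an object; "squeeze" is the grip in N (left out, the last holds). Time passes only in rows, so rows that do not move let the fingers close. It gives the time, the measured TCP pose, the force, the opening and the grip force at its end, in the units of the state.
- get_state(): the state, without advancing time (a new reading comes with each control period).
- eyes.camera(name): name is "scene" or "top" or "wrist"; returns (picture, depth): 400x640x3 uint8, red, green, blue; 400x640 float32, m along the optical axis (not along the pixel's ray), 0 where there is no reading.
- eyes.camera_model(name): a dict with "fovy" (degrees; the focal length in pixels is half the picture's height over the tangent of half this angle, whatever the lens; pixels are square), "cx", "cy" (the principal point, pixels), "rvec" (rotation vector, rad) and "tvec" (3), from world to camera coordinates, as OpenCV has them. Camera axes: x right, y down, z forward; pixel columns grow to the right and rows downward; lengths in m; the calibration is good to about 2 mm. A picture is of the moment at which its call begins: read the wrist's pose just before it. camera_model takes no time and is no camera call; for the wrist camera it gives the pose at the moment of the call.
- arm.close_job(): hands the job in; it is judged then, once.
The state is a dict: "t": time; "joints": joint angles; "dq": joint speeds; "joint_efforts": joint torques, N m; "position": TCP position; "tool_rot": TCP orientation; "wrist_force": force on the tool from outside, world axes, zero at the start; "moment": the same for the moment, N m; "grip_width": opening from 0.0 (shut) to 1.0 (fully open); "finger_force": force on a finger pad.
Only numpy, scipy, OpenCV 4.12 (cv2) and the standard library are available. Lean on these libraries where they do the work, as an engineer would, in place of code of your own. Each camera call takes 0.05 s, during which the arm holds its last target. There are 200 camera calls.

## Working session

There is one attempt and no reset: what is moved stays moved. The work goes in short steps, Python scripts to look and compute and a tool call to move; the robot and the scene stay as the last step left them, time stands still between calls to the robot, and variables do not carry over. Pictures are saved under pics/ and viewed, at most 14 in all, crops included, and the job is handed in when it is done.

Besides the shell and the picture viewer there is one more tool, called after "Request:" as a command line: name --pt "numbers of a row" for each row, then --argument value for the rest. step_arm: Moves the arm, as the interface text tells. Its arguments: {"type":"object","properties":{"rows":{"type":"array","items":{"type":"array","items":{"type":"number","minimum":-1,"maximum":1}}},"claw":{"type":"number"},"squeeze":{"type":"number"}},"required":["rows"]}

```bash
ls; mkdir -p pics; python3 - <<'E'
from bench import get_state, eyes
import cv2,numpy as np
for n in ["top","scene"]:
    p,d=eyes.camera(n); cv2.imwrite(f"pics/{n}0.png",p[:,:,::-1]); np.savez(f"{n}0.npz",p=p,d=d)
    print(n,eyes.camera_model(n))
print(eyes.camera_model("wrist"))
print(get_state())
E
```

```text
pics
top {'fovy': 50.07833830723881, 'cx': 312.59208881223515, 'cy': 202.56280528003603, 'rvec': array([ 2.16417711, -2.19050002,  0.10640107]), 'tvec': array([-0.00225496,  0.60027315,  1.00559927])}
scene {'fovy': 54.71309130294899, 'cx': 321.80455039256503, 'cy': 191.72623280194708, 'rvec': array([ 1.71363446,  1.7295213 , -0.76520372]), 'tvec': array([-0.01433242, -0.36716874,  1.30671956])}
{'fovy': 62.342927818825785, 'cx': 319.03960520593273, 'cy': 198.9872666472456, 'rvec': array([-2.47897358, -1.5350596 , -0.19532598]), 'tvec': array([-0.62359917, -0.0306451 ,  0.39023653])}
{'t': 0.1, 'joints': array([ 1.08998409e+00,  4.23801283e-01,  1.63057549e+00,  1.77776521e-05,
        1.08856640e+00, -1.90330695e-02]), 'dq': array([ 0.00096765,  0.00034419, -0.00276167,  0.00100464, -0.00153378,
       -0.00059717]), 'joint_efforts': array([-6.58005456e-05, -5.45609093e+01, -2.74327219e+01,  6.44367887e-02,
        1.87160930e-02, -5.21100560e-06]), 'position': array([0.27822052, 0.55909463, 0.20047138]), 'tool_rot': array([-1.74639079e-04,  2.28847559e-01,  9.73462038e-01, -6.52333197e-04]), 'wrist_force': array([-0.6875742 , -0.61699443,  0.19337986]), 'moment': array([-0.07245146,  0.00612746,  0.0389812 ]), 'finger_force': 0.0, 'grip_width': 0.9993498818152642}
```

View pics/top0.png

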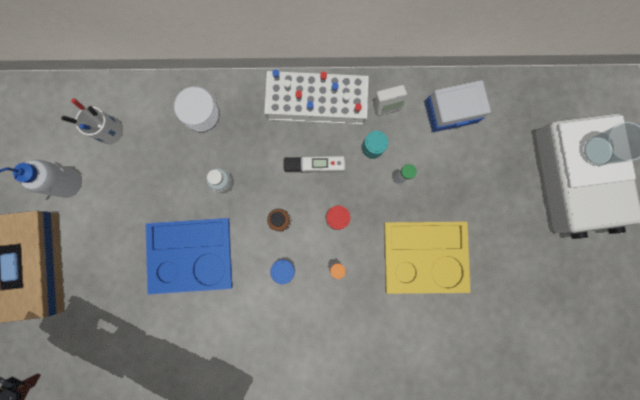

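View pics/scene0.png

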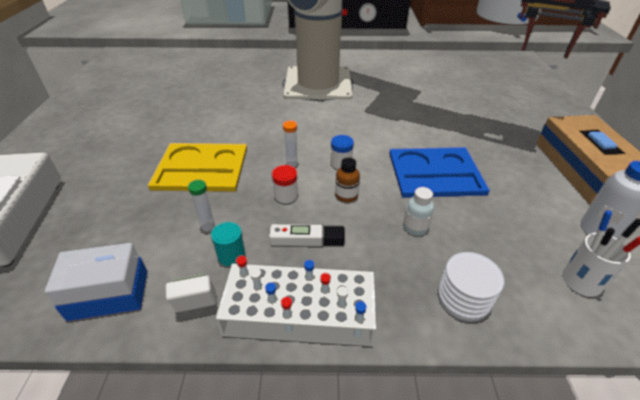

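Top view: blue tray (188,256), yellow tray (427,258), amber (278,219), red jar (338,217), orange tube (338,271), green tube (408,172), tester (314,164), clear bottle (219,181), blue jar (283,271). The scene view agrees with this.

```bash
cat > h.py <<'E'
import numpy as np, cv2
from bench import get_state, eyes
def cam(m):
    R=cv2.Rodrigues(np.array(m["rvec"]))[0]; f=200/np.tan(np.radians(m["fovy"]/2))
    return R,np.array(m["tvec"]),f,m["cx"],m["cy"]
def cast(m,uv,z):
    R,t,f,cx,cy=cam(m); uv=np.atleast_2d(uv).astype(float)
    d=np.c_[(uv[:,0]-cx)/f,(uv[:,1]-cy)/f,np.ones(len(uv))]@R; o=-R.T@t
    return o+d*((z-o[2])/d[:,2])[:,None]
def cloud(m,d):
    R,t,f,cx,cy=cam(m); v,u=np.mgrid[:400,:640]
    P=np.dstack([(u-cx)/f*d,(v-cy)/f*d,d]); return (P-t)@R
def comp(mask,uv,r=40):
    """largest component within r px of uv"""
    w=np.zeros_like(mask,np.uint8); cv2.circle(w,tuple(int(a) for a in uv),r,1,-1)
    n,l,s,c=cv2.connectedComponentsWithStats(mask.astype(np.uint8)*w)
    return l==1+np.argmax(s[1:,4])
E
python3 - <<'E'
from h import *
m=eyes.camera_model("top"); D=np.load("top0.npz"); p,d=D["p"],D["d"]; W=cloud(m,d)
R,t,*_=cam(m); print("cam",-R.T@t, "bench z",np.median(W[300:340,300:400,2]))
hsv=cv2.cvtColor(p,cv2.COLOR_RGB2HSV)
for n,uv,h,r in [("amber",(278,219),.096,16),("red",(338,217),.068,20),("orange",(338,271),.115,14),("green",(408,172),.115,14),("clear",(217,178),.096,16),("bluejar",(283,271),.068,20),("turq",(376,145),.068,20),("tester",(314,164),.03,40)]:
    k=comp((W[...,2]>h-.010)&(W[...,2]<h+.02),uv,r)
    v,u=np.nonzero(k); (c,s,a)=cv2.minAreaRect(np.c_[u,v].astype(np.float32))
    cc,rr=cv2.minEnclosingCircle(np.c_[u,v].astype(np.float32))
    print(n,k.sum(),"z",np.median(W[k][:,2]).round(3),"cast",cast(m,cc,h)[0].round(4),"r",round(rr,1),"mean",W[k].mean(0).round(4))
    if n=="tester":
        b=cast(m,cv2.boxPoints((c,s,a)),.03)[:,:2]; print(b.round(4),b.mean(0))
for n,lo,hi,uv in [("blue",100,125,(188,256)),("yellow",18,35,(427,258))]:
    k=comp((hsv[...,0]>=lo)&(hsv[...,0]<=hi)&(hsv[...,1]>110),uv,75)
    k=cv2.morphologyEx(k.astype(np.uint8),cv2.MORPH_CLOSE,np.ones((15,15)))
    v,u=np.nonzero(k); r=cv2.minAreaRect(np.c_[u,v].astype(np.float32)); b=cast(m,cv2.boxPoints(r),.016)[:,:2]
    c=b.mean(0); e=[b[1]-b[0],b[2]-b[1]]; L=max(e,key=np.linalg.norm); L=L if L[1]>0 else -L
    yaw=np.arctan2(-L[0],L[1]); M=np.array([[np.cos(yaw),-np.sin(yaw)],[np.sin(yaw),np.cos(yaw)]])
    print(n,c.round(4),[np.linalg.norm(x).round(4) for x in e],"yaw",yaw.round(3))
    for q in [(-.036,-.048),(-.036,.052),(.048,0)]: print("  ",q,(c+M@q).round(4))
E
```

```text
cam [ 0.50573523 -0.0026883   1.05630842] bench z 0.0014134976456831917
amber 179 z 0.097 cast [0.5584 0.0716 0.096 ] r 7.5 mean [0.5583 0.0713 0.0968]
red 453 z 0.069 cast [ 0.5623 -0.0668  0.068 ] r 12.0 mean [ 0.5619 -0.0667  0.0694]
orange 192 z 0.116 cast [ 0.4426 -0.0609  0.115 ] r 7.8 mean [ 0.4427 -0.0608  0.116 ]
green 192 z 0.116 cast [ 0.6596 -0.2222  0.115 ] r 8.0 mean [ 0.6598 -0.2223  0.1159]
clear 183 z 0.096 cast [0.6548 0.2122 0.096 ] r 7.7 mean [0.6549 0.2123 0.0961]
bluejar 473 z 0.069 cast [0.439  0.0626 0.068 ] r 12.3 mean [0.4394 0.0627 0.0694]
turq 447 z 0.069 cast [ 0.7371 -0.1597  0.068 ] r 12.0 mean [ 0.737  -0.1594  0.0692]
tester 908 z 0.03 cast [ 0.6964 -0.0129  0.03  ] r 31.1 mean [ 0.6956 -0.014   0.0302]
[[ 0.7145  0.061 ]
 [ 0.7128 -0.0873]
 [ 0.6759 -0.0866]
 [ 0.6776  0.0612]] [ 0.69520268 -0.01290415]
blue [0.4766 0.2925] [np.float64(0.2041), np.float64(0.1696)] yaw 0.044
   (-0.036, -0.048) [0.4428 0.243 ]
   (-0.036, 0.052) [0.4384 0.3429]
   (0.048, 0) [0.5246 0.2946]
yellow [ 0.4666 -0.2844] [np.float64(0.2047), np.float64(0.168)] yaw -0.012
   (-0.036, -0.048) [ 0.43   -0.3319]
   (-0.036, 0.052) [ 0.4312 -0.2319]
   (0.048, 0) [ 0.5146 -0.2849]
```

Request:
step_arm --pt "0 0 0 0 0 0.07" --pt "0 0 0 0 0 0.07" --pt "0 0 0 0 0 0.07" --pt "0 0 0 0 0 0.07" --pt "0 0 0 0 0 0.07" --claw -1 --squeeze 20

```text
t: 0.6
position: [0.2783, 0.5592, 0.2007]
tool_rot: [0.0, 0.565, 0.825, -0.0]
wrist_force: [0.7, -0.2, 0.1]
grip_width: 1.0
finger_force: 0.0
```

Request:
step_arm --pt "0 0 0 0 0 0.07" --pt "0 0 0 0 0 0.07" --pt "0 0 0 0 0 0.045" --pt "0 0 0 0 0 0" --pt "0 0 0 0 0 0"

```text
t: 1.1
position: [0.2783, 0.5593, 0.2009]
tool_rot: [0.0, 0.71, 0.704, -0.0]
wrist_force: [-0.6, -0.1, 0.3]
grip_width: 1.001
finger_force: 0.0
```

```bash
python3 - <<'E'
from h import *
m=eyes.camera_model("top"); D=np.load("top0.npz"); W=cloud(m,D["d"])
k=W[68:125,260:375]; k=k[k[...,2]>.03]; print("rack", np.percentile(k,[1,50,99],axis=0).round(3), k.max(0))
for x in (.76,.77,.78,.79,.8,.82): 
  s=W[(abs(W[...,0]-x)<.006)&(abs(W[...,1])<.06)]; print(x,s[:,2].max())
E
```

```text
rack [[ 0.801 -0.141  0.05 ]
 [ 0.857 -0.02   0.055]
 [ 0.913  0.099  0.092]] [0.9194284  0.10344824 1.05630842]
0.76 0.006022288774389259
0.77 0.0060653198418644015
0.78 0.007847982510839685
0.79 0.0075808475829257016
0.8 0.057464963914679784
0.82 0.09240491696035982
```

Request:
step_arm --pt "-0.19 0.14 0 0 0 0" --pt "-0.19 0.14 0 0 0 0" --pt "-0.19 0.14 0 0 0 0" --pt "-0.19 0.14 0 0 0 0" --pt "-0.19 0.14 0 0 0 0"

```text
t: 1.6
position: [0.417, 0.3664, 0.2012]
tool_rot: [0.0, 0.71, 0.704, 0.0]
wrist_force: [0.6, 0.5, 0.5]
grip_width: 0.997
finger_force: 0.0
```

Request:
step_arm --pt "-0.19 0.14 0 0 0 0" --pt "-0.19 0.14 0 0 0 0" --pt "-0.19 0.14 0 0 0 0" --pt "-0.19 0.14 0 0 0 0" --pt "-0.19 0.14 0 0 0 0"

```text
t: 2.1
position: [0.5549, 0.1746, 0.2013]
tool_rot: [0.0, 0.71, 0.704, 0.0]
wrist_force: [0.6, 1.4, -0.7]
grip_width: 0.997
finger_force: 0.0
```

Request:
step_arm --pt "-0.19 0.14 0 0 0 0" --pt "-0.19 0.14 0 0 0 0" --pt "-0.19 0.14 0 0 0 0" --pt "-0.19 0.14 0 0 0 0" --pt "-0.19 0.14 0 0 0 0"

```text
t: 2.6
position: [0.6927, -0.0171, 0.2011]
tool_rot: [-0.0, 0.71, 0.704, -0.0]
wrist_force: [-0.2, -0.3, -0.1]
grip_width: 1.0
finger_force: 0.0
```

Request:
step_arm --pt "0 0 0 0 0 0" --pt "0 0 0 0 0 0"

```text
t: 2.8
position: [0.6917, -0.0162, 0.2005]
tool_rot: [-0.0, 0.711, 0.703, -0.0]
wrist_force: [-0.7, 0.1, -0.2]
grip_width: 1.0
finger_force: 0.0
```

```bash
python3 - <<'E'
from h import *
s=get_state(); m=eyes.camera_model("wrist"); p,d=eyes.camera("wrist"); cv2.imwrite("pics/w1.png",p[:,:,::-1])
print(s["position"],s["tool_rot"]); W=cloud(m,d)
k=(abs(W[...,2]-.03)<.004)&(np.hypot(W[...,0]-.695,W[...,1]+.013)<.09)
k=comp(k,np.argwhere(k).mean(0)[::-1],300)
q=W[k][:,:2].astype(np.float32); print(k.sum(),cv2.minAreaRect(q))
E
```

```text
[ 0.6917259  -0.01617624  0.20049209] [-4.71247437e-04  7.11294980e-01  7.02893421e-01 -2.60281290e-04]
4083 ((0.6975710391998291, -0.01159602403640747), (0.03561834245920181, 0.14700216054916382), 0.1482112854719162)
```

View pics/w1.png

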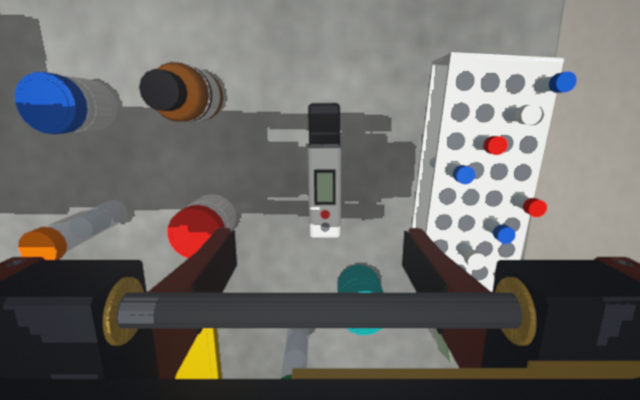

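The wrist view shows the tester at (324,170), centred between the fingers and aligned with them.

Request:
step_arm --pt "0.02 0.025 0.2 0 0 0" --pt "0 0 0.2 0 0 0" --pt "0 0 0.2 0 0 0" --pt "0 0 0.2 0 0 0" --pt "0 0 0.13 0 0 0"

```text
t: 3.35
position: [0.6943, -0.0093, 0.0124]
tool_rot: [-0.001, 0.71, 0.704, -0.001]
wrist_force: [-0.5, 1.0, -0.7]
grip_width: 1.004
finger_force: 0.0
```

Request:
step_arm --pt "0 0 0 0 0 0" --pt "0 0 0 0 0 0"

```text
t: 3.55
position: [0.6966, -0.0101, 0.0157]
tool_rot: [-0.0, 0.711, 0.704, -0.0]
wrist_force: [-1.1, -0.5, -0.1]
grip_width: 1.0
finger_force: 0.0
```

Request:
step_arm --pt "0 0 0 0 0 0" --pt "0 0 0 0 0 0" --pt "0 0 0 0 0 0" --pt "0 0 0 0 0 0" --pt "0 0 0 0 0 0" --claw 1

```text
t: 4.05
position: [0.6972, -0.0114, 0.0157]
tool_rot: [0.0, 0.711, 0.703, 0.0]
wrist_force: [-0.6, -0.4, 0.5]
grip_width: 0.586
finger_force: 0.0
```

Request:
step_arm --pt "0 0 0 0 0 0" --pt "0 0 0 0 0 0" --pt "0 0 0 0 0 0"

```text
t: 4.35
position: [0.6969, -0.0114, 0.0151]
tool_rot: [-0.0, 0.711, 0.703, -0.0]
wrist_force: [0.1, -0.7, -0.2]
grip_width: 0.312
finger_force: 0.0
```

```bash
python3 - <<'E'
from h import *
p,d=eyes.camera("wrist"); cv2.imwrite("pics/w2.png",p[:,:,::-1]); s=get_state(); print(s["grip_width"],s["finger_force"],s["position"])
E
```

```text
0.2674793287351101 0.0 [ 0.69684758 -0.01133943  0.01507119]
```

View pics/w2.png

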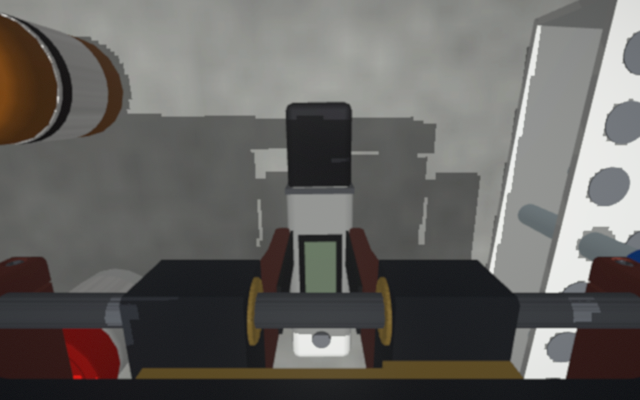

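The fingers are at both sides of the tester (about x 285 and 360) and still closing.

Request:
step_arm --pt "0 0 0 0 0 0" --pt "0 0 0 0 0 0" --pt "0 0 0 0 0 0"

```text
t: 4.7
position: [0.6969, -0.0113, 0.0151]
tool_rot: [0.0, 0.711, 0.703, -0.0]
wrist_force: [0.1, 0.2, 0.3]
grip_width: 0.013
finger_force: 0.0
```

```bash
python3 - <<'E'
from h import *
p,d=eyes.camera("wrist"); q,e=eyes.camera("scene")
cv2.imwrite("pics/w3.png",np.vstack([p[:,:,::-1][100:],cv2.resize(q[170:310,200:420,::-1],None,fx=2,fy=2)[:,:].repeat(1,0) if 0 else cv2.resize(q[190:290,200:413,::-1],(640,300))]))
E
```

```text
(no output)
```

View pics/w3.png

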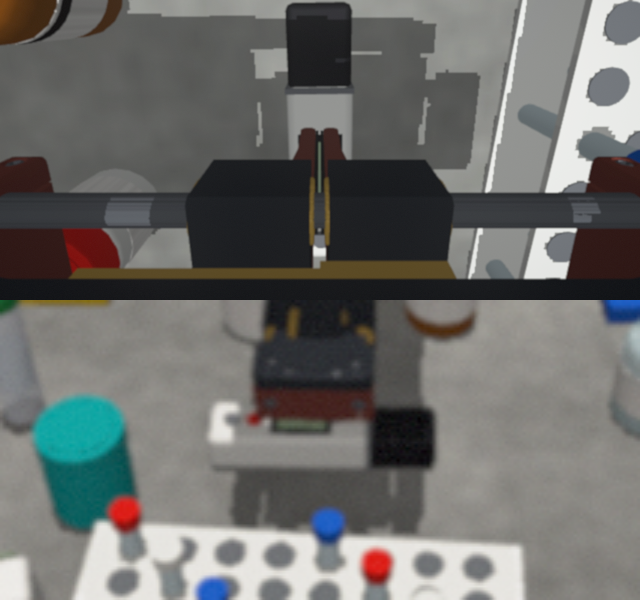

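The shut fingers have closed on top of the tester, touching nothing. I'll measure where the tips really are from the wrist depth.

```bash
python3 - <<'E'
from h import *
s=get_state(); m=eyes.camera_model("wrist"); p,d=eyes.camera("wrist"); W=cloud(m,d)
print(s["position"],s["tool_rot"])
for r in (215,225,229,232,235,240,245,250,255): print(r,W[r,308].round(3),W[r,331].round(3),d[r,308],p[r,308])
print("tester",W[150,320],W[195,300],"bench",W[200,420])
E
```

```text
[ 0.69688567 -0.01129845  0.01515601] [-4.08550952e-05  7.11162126e-01  7.03028043e-01 -1.79928879e-05]
215 [0.691 0.004 0.029] [0.703 0.004 0.029] 0.17709623 [148 150 147]
225 [ 0.691 -0.001  0.03 ] [ 0.703 -0.002  0.029] 0.17838314 [148 150 147]
229 [0.691 0.    0.04 ] [ 0.703 -0.     0.039] 0.16789903 [63 41 38]
232 [0.691 0.    0.044] [0.703 0.    0.044] 0.16355827 [62 39 36]
235 [ 0.691 -0.     0.048] [ 0.703 -0.     0.048] 0.16026591 [62 38 35]
240 [ 0.692 -0.001  0.053] [ 0.702 -0.     0.054] 0.15521084 [61 37 34]
245 [0.692 0.    0.061] [ 0.702 -0.     0.061] 0.14763258 [61 38 34]
250 [ 0.692 -0.     0.066] [ 0.702 -0.     0.065] 0.1431201 [60 36 33]
255 [0.692 0.    0.072] [0.702 0.    0.072] 0.13689776 [61 37 34]
tester [0.69771502 0.03864627 0.02779258] [0.68696027 0.01556122 0.03029161] bench [7.59514494e-01 3.94492079e-03 1.15709110e-04]
```

The tips are about 19 mm above the reported TCP z, so from here tip z ≈ reported z + 0.019. I'll open, go lower and regrip.

Request:
step_arm --pt "0 0 0 0 0 0" --pt "0 0 0 0 0 0" --pt "0 0 0 0 0 0" --pt "0 0 0 0 0 0" --pt "0 0 0 0 0 0" --claw -0.4

```text
t: 5.35
position: [0.6969, -0.0113, 0.0152]
tool_rot: [0.0, 0.711, 0.703, 0.0]
wrist_force: [0.2, -0.6, 1.1]
grip_width: 0.421
finger_force: 0.0
```

Request:
step_arm --pt "0 0 0 0 0 0" --pt "0 0 0 0 0 0" --pt "0 0 0 0 0 0"

```text
t: 5.65
position: [0.6969, -0.0113, 0.0152]
tool_rot: [0.0, 0.711, 0.703, 0.0]
wrist_force: [0.0, 0.1, 1.0]
grip_width: 0.677
finger_force: 0.0
```

Request:
step_arm --pt "0 0 0.03 0 0 0" --pt "0 0 0.03 0 0 0" --pt "0 0 0.03 0 0 0" --pt "0 0 0 0 0 0" --pt "0 0 0 0 0 0"

```text
t: 6.15
position: [0.6966, -0.0113, -0.0033]
tool_rot: [-0.0, 0.711, 0.703, -0.0]
wrist_force: [0.5, -0.1, -0.7]
grip_width: 0.702
finger_force: 0.0
```

```bash
python3 - <<'E'
from h import *
s=get_state(); m=eyes.camera_model("wrist"); p,d=eyes.camera("wrist"); W=cloud(m,d)
print(s["position"],s["wrist_force"],s["grip_width"])
k=(p[...,0]>p[...,2]*1.4)&(p[...,0]<110)&(abs(W[...,1]+.0013)<.006)&(abs(W[...,0]-.697)<.05)
for a in (W[...,0]<.697,W[...,0]>.697): q=W[k&a]; print(len(q),q.min(0).round(3),q.max(0).round(3))
E
```

```text
[ 0.69664672 -0.01129192 -0.00333052] [ 0.54049456 -0.11323613 -0.67236946] 0.7022755519781078
1682 [ 0.654 -0.007  0.02 ] [0.665 0.005 0.111]
1683 [ 0.728 -0.007  0.019] [0.74  0.005 0.119]
```

Request:
step_arm --pt "0 0 0.01 0 0 0" --pt "0 0 0 0 0 0" --pt "0 0 0 0 0 0" --pt "0 0 0 0 0 0" --pt "0 0 0 0 0 0" --claw 1 --squeeze 25

```text
t: 6.7
position: [0.697, -0.0113, -0.0047]
tool_rot: [0.0, 0.711, 0.703, 0.0]
wrist_force: [0.2, 0.2, 0.5]
grip_width: 0.409
finger_force: 25.0
```

Request:
step_arm --pt "0 0 0 0 0 0" --pt "0 0 0 0 0 0"

```text
t: 6.9
position: [0.697, -0.0114, -0.0047]
tool_rot: [0.0, 0.711, 0.703, 0.0]
wrist_force: [-0.3, -0.6, 0.7]
grip_width: 0.41
finger_force: 25.0
```

Request:
step_arm --pt "0 0 -0.1 0 0 0" --pt "0 0 -0.2 0 0 0" --pt "0 0 -0.2 0 0 0" --pt "0 0 -0.2 0 0 0" --pt "0 0 0 0 0 0"

```text
t: 7.4
position: [0.7012, -0.0114, 0.1434]
tool_rot: [0.004, 0.711, 0.703, 0.004]
wrist_force: [0.8, -0.6, -0.1]
grip_width: 0.409
finger_force: 25.0
```

Request:
step_arm --pt "0.19 -0.11 0 0 0 0" --pt "0.19 -0.11 0 0 0 0" --pt "0.19 -0.11 0 0 0 0" --pt "0.19 -0.11 0 0 0 0" --pt "0.19 -0.11 0 0 0 0"

```text
t: 7.9
position: [0.5876, 0.1811, 0.1353]
tool_rot: [-0.0, 0.711, 0.703, -0.0]
wrist_force: [0.2, -0.7, -1.0]
grip_width: 0.411
finger_force: 25.0
```

Request:
step_arm --pt "0.19 -0.11 0 0 0 0" --pt "0.19 -0.11 0 0 0 0" --pt "0.19 -0.11 0 0 0 -0.027" --pt "0 0 0 0 0 0" --pt "0 0 0 0 0 0"

```text
t: 8.4
position: [0.5236, 0.2953, 0.1353]
tool_rot: [0.0, 0.69, 0.724, -0.0]
wrist_force: [0.3, 0.2, -0.5]
grip_width: 0.408
finger_force: 25.0
```

```bash
python3 - <<'E'
from h import *
s=get_state(); m=eyes.camera_model("wrist"); p,d=eyes.camera("wrist"); cv2.imwrite("pics/w4.png",p[:,:,::-1]); W=cloud(m,d)
print(s["position"],s["tool_rot"])
k=(abs(W[...,2]-.016)<.004)&(p[...,2].astype(int)>p[...,0]+40)
q=W[k]; print(k.sum(),q.min(0),q.max(0)); np.savez("w4.npz",p=p,W=W)
E
```

```text
[0.52361693 0.2953073  0.13525293] [ 5.61807961e-05  6.90238914e-01  7.23581495e-01 -2.41910100e-04]
15500 [0.38755812 0.19571367 0.01202237] [0.82221315 0.39832762 0.01987644]
```

View pics/w4.png

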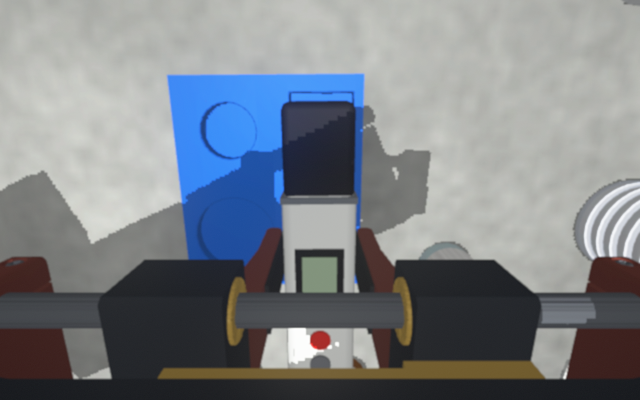

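The tester is held level over the tray. The slot's far end is at (290–353, 92) and the tray's far edge runs from (168,75) to (364,74).

```bash
python3 - <<'E'
from h import *
m=eyes.camera_model("wrist"); print(cast(m,[(290,92),(353,92),(168,75),(364,74),(228,130)],.016).round(4))
c=np.array([.4766,.2925]);a=.044;M=np.array([[np.cos(a),-np.sin(a)],[np.sin(a),np.cos(a)]])
for q in [(.02,.085),(.076,.085),(-.085,.1),(.085,.1),(-.036,.052)]: print((c+M@q).round(4))
E
```

```text
[[0.4948 0.3789 0.016 ]
 [0.5497 0.3814 0.016 ]
 [0.3895 0.3881 0.016 ]
 [0.5581 0.3965 0.016 ]
 [0.44   0.3439 0.016 ]]
[0.4928 0.3783]
[0.5488 0.3808]
[0.3873 0.3887]
[0.5571 0.3961]
[0.4383 0.3429]
```

Request:
step_arm --pt "0.003 0.008 0.17 0 0 0" --pt "0 0 0.17 0 0 0" --pt "0 0 0.17 0 0 0" --pt "0 0 0.1 0 0 0" --pt "0 0 0.04 0 0 0"

```text
t: 8.95
position: [0.5254, 0.293, 0.0029]
tool_rot: [-0.001, 0.692, 0.722, -0.002]
wrist_force: [-0.5, -0.3, -1.2]
grip_width: 0.41
finger_force: 25.0
```

Request:
step_arm --pt "0 0 0.02 0 0 0" --pt "0 0 0 0 0 0" --pt "0 0 0.01 0 0 0" --pt "0 0 0 0 0 0"

```text
t: 9.35
position: [0.5267, 0.2956, 0.0001]
tool_rot: [0.0, 0.691, 0.723, 0.001]
wrist_force: [-0.4, -0.7, -0.9]
grip_width: 0.411
finger_force: 25.0
```

Request:
step_arm --pt "0 0 0.005 0 0 0" --pt "0 0 0 0 0 0" --pt "0 0 0 0 0 0"

```text
t: 9.65
position: [0.5266, 0.2957, -0.0007]
tool_rot: [0.0, 0.691, 0.723, 0.001]
wrist_force: [-1.3, -0.5, 6.0]
grip_width: 0.413
finger_force: 25.0
```

Request:
step_arm --pt "0 0 0 0 0 0" --pt "0 0 0 0 0 0" --pt "0 0 0 0 0 0" --pt "0 0 0 0 0 0" --claw -0.5

```text
t: 10.05
position: [0.5259, 0.2954, -0.0019]
tool_rot: [-0.0, 0.691, 0.723, -0.0]
wrist_force: [-0.7, -0.2, -0.4]
grip_width: 0.723
finger_force: 0.0
```

Request:
step_arm --pt "0 0 -0.15 0 0 0" --pt "0 0 -0.2 0 0 0" --pt "0 0 -0.2 0 0 0" --pt "0 0 -0.15 0 0 0" --pt "0 0 0 0 0 0"

```text
t: 10.55
position: [0.5287, 0.2968, 0.1428]
tool_rot: [0.001, 0.691, 0.723, 0.004]
wrist_force: [0.0, -0.1, -0.4]
grip_width: 0.75
finger_force: 0.0
```

```bash
python3 - <<'E'
from h import *
s=get_state(); m=eyes.camera_model("wrist"); p,d=eyes.camera("wrist"); W=cloud(m,d)
print(s["position"],s["tool_rot"],s["grip_width"])
k=(W[...,2]>.026)&(W[...,2]<.045)&(np.hypot(W[...,0]-.5255,W[...,1]-.295)<.09)
print(k.sum(),np.median(W[k][:,2]),cv2.minAreaRect(W[k][:,:2].astype(np.float32)))
E
```

```text
[0.52868162 0.29680979 0.14279722] [0.00124731 0.69100431 0.72283928 0.00385435] 0.7501822247289268
6012 0.03322477107531692 ((0.5265846252441406, 0.2950904965400696), (0.03588335961103439, 0.14869682490825653), 2.8330185413360596)
```

Request:
step_arm --pt "-0.22 0.022 0 0 0 0" --pt "-0.22 0.022 0 0 0 0" --pt "-0.22 0.022 0 0 0 0" --pt "-0.22 0.022 0 0 0 0" --pt "-0.22 0.022 0 0 0 0" --claw -0.95

```text
t: 11.1
position: [0.5567, 0.0748, 0.1364]
tool_rot: [-0.001, 0.691, 0.723, -0.001]
wrist_force: [1.1, -0.3, -0.7]
grip_width: 0.977
finger_force: 0.0
```

Request:
step_arm --pt "-0.028 0 0 0 0 0" --pt "0 0 0 0 0 0" --pt "0 0 0 0 0 0"

```text
t: 11.4
position: [0.5574, 0.0716, 0.1372]
tool_rot: [-0.001, 0.691, 0.723, -0.001]
wrist_force: [-0.3, -0.7, 0.5]
grip_width: 0.974
finger_force: 0.0
```

```bash
python3 - <<'E'
from h import *
s=get_state(); m=eyes.camera_model("wrist"); p,d=eyes.camera("wrist"); W=cloud(m,d)
print(s["position"],s["tool_rot"],s["grip_width"])
k=(abs(W[...,2]-.096)<.005)&(np.hypot(W[...,0]-.558,W[...,1]-.0715)<.03)
print(k.sum(),cv2.minEnclosingCircle(W[k][:,:2].astype(np.float32)),W[k].mean(0))
E
```

```text
[0.55743715 0.07161641 0.13722989] [-6.56809886e-04  6.91006730e-01  7.22847821e-01 -5.43961590e-04] 0.974057132858598
1683 ((0.559472382068634, 0.07287890464067459), 0.0170441884547472) [0.55934249 0.07367131 0.09565382]
```

Request:
step_arm --pt "0.005 0.007 0.15 0 0 0" --pt "0 0 0.15 0 0 0" --pt "0 0 0.15 0 0 0" --pt "0 0 0.12 0 0 0" --pt "0 0 0.05 0 0 0"

```text
t: 11.95
position: [0.5576, 0.0734, 0.0118]
tool_rot: [-0.001, 0.69, 0.724, -0.001]
wrist_force: [0.2, -0.4, 0.3]
grip_width: 0.977
finger_force: 0.0
```

Request:
step_arm --pt "0 0 0 0 0 0" --pt "0 0 0 0 0 0" --pt "0 0 0 0 0 0" --pt "0 0 0 0 0 0" --pt "0 0 0 0 0 0" --claw 1

```text
t: 12.45
position: [0.5601, 0.0721, 0.0153]
tool_rot: [0.0, 0.691, 0.723, 0.001]
wrist_force: [-0.5, 0.4, 5.1]
grip_width: 0.613
finger_force: 25.0
```

Request:
step_arm --pt "0 0 0 0 0 0" --pt "0 0 0 0 0 0" --pt "0 0 0 0 0 0"

```text
t: 12.75
position: [0.5601, 0.0721, 0.0153]
tool_rot: [0.0, 0.691, 0.723, 0.001]
wrist_force: [-0.6, 1.7, 6.3]
grip_width: 0.608
finger_force: 25.0
```

Upward force of 6 N: the palm is touching the cap. I'll release, rise 8 mm and regrip.

Request:
step_arm --pt "0 0 0 0 0 0" --pt "0 0 0 0 0 0" --pt "0 0 -0.02 0 0 0" --pt "0 0 -0.02 0 0 0" --pt "0 0 0 0 0 0" --claw -0.5

```text
t: 13.25
position: [0.5599, 0.0721, 0.0228]
tool_rot: [0.0, 0.691, 0.723, 0.0]
wrist_force: [0.4, -0.4, -0.3]
grip_width: 0.743
finger_force: 0.0
```

Request:
step_arm --pt "0 0 0 0 0 0" --pt "0 0 0 0 0 0" --pt "0 0 0 0 0 0" --pt "0 0 0 0 0 0" --pt "0 0 0 0 0 0" --claw 1

```text
t: 13.75
position: [0.5596, 0.0721, 0.0222]
tool_rot: [0.0, 0.691, 0.723, 0.0]
wrist_force: [0.7, 0.6, 1.4]
grip_width: 0.611
finger_force: 25.0
```

Request:
step_arm --pt "0 0 -0.05 0 0 0" --pt "0 0 -0.15 0 0 0" --pt "0 0 -0.15 0 0 0" --pt "0 0 -0.05 0 0 0" --pt "0 0 0 0 0 0"

```text
t: 14.25
position: [0.5605, 0.0722, 0.1038]
tool_rot: [0.001, 0.691, 0.723, 0.001]
wrist_force: [0.6, -0.4, -2.0]
grip_width: 0.609
finger_force: 25.0
```

```bash
python3 - <<'E'
from h import *
s=get_state(); print(s["position"],s["tool_rot"],s["wrist_force"])
q,e=eyes.camera("scene"); cv2.imwrite("pics/s5.png",cv2.resize(q[60:300,230:530,::-1],None,fx=2,fy=2))
E
```

```text
[0.5604612  0.07215191 0.10375101] [0.00101383 0.69098911 0.72286345 0.00120716] [ 0.624072   -0.39152905 -1.98273758]
```

View pics/s5.png

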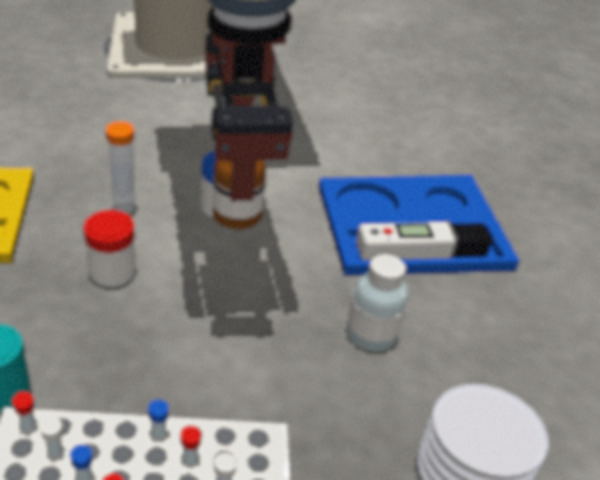

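The bottle hangs upright in the gripper and the tester is seated in the blue slot. Moving to the large well.

Request:
step_arm --pt "0.177 -0.109 0 0 0 0" --pt "0.177 -0.109 0 0 0 0" --pt "0.177 -0.109 0 0 0 0" --pt "0.177 -0.109 0 0 0 0" --pt "0.177 -0.109 0 0 0 0"

```text
t: 14.8
position: [0.4404, 0.2444, 0.1006]
tool_rot: [-0.0, 0.691, 0.723, -0.001]
wrist_force: [0.1, 0.7, -1.5]
grip_width: 0.607
finger_force: 25.0
```

Request:
step_arm --pt "0 0 0 0 0 0" --pt "0 0 0 0 0 0" --pt "0 0 0 0 0 0"

```text
t: 15.1
position: [0.4425, 0.2432, 0.1013]
tool_rot: [-0.0, 0.691, 0.723, -0.001]
wrist_force: [-0.3, 0.2, -2.5]
grip_width: 0.608
finger_force: 25.0
```

Request:
step_arm --pt "0 0.005 0.1 0 0 0" --pt "0 0 0.1 0 0 0" --pt "0 0 0.07 0 0 0" --pt "0 0 0.05 0 0 0" --pt "0 0 0.02 0 0 0"

```text
t: 15.6
position: [0.4434, 0.2432, 0.0331]
tool_rot: [-0.0, 0.691, 0.722, -0.001]
wrist_force: [-0.9, -0.5, -1.8]
grip_width: 0.606
finger_force: 25.0
```

Request:
step_arm --pt "0 0 0.015 0 0 0" --pt "0 0 0.01 0 0 0" --pt "0 0 0 0 0 0" --pt "0 0 0 0 0 0"

```text
t: 16.0
position: [0.4439, 0.2442, 0.0296]
tool_rot: [0.0, 0.691, 0.723, 0.0]
wrist_force: [-0.5, 0.3, -1.8]
grip_width: 0.605
finger_force: 25.0
```

Request:
step_arm --pt "0 0 0.01 0 0 0" --pt "0 0 0.005 0 0 0" --pt "0 0 0 0 0 0" --pt "0 0 0 0 0 0"

```text
t: 16.4
position: [0.4437, 0.244, 0.0262]
tool_rot: [0.0, 0.691, 0.723, 0.0]
wrist_force: [-0.3, 0.2, -2.0]
grip_width: 0.605
finger_force: 25.0
```

Request:
step_arm --pt "0 0 0.005 0 0 0" --pt "0 0 0 0 0 0" --pt "0 0 0 0 0 0"

```text
t: 16.7
position: [0.4437, 0.2441, 0.0261]
tool_rot: [0.0, 0.691, 0.723, 0.0]
wrist_force: [-2.8, -1.9, 11.3]
grip_width: 0.611
finger_force: 25.0
```

Request:
step_arm --pt "0 0 0.005 0 0 0" --pt "0 0 0 0 0 0" --pt "0 0 0 0 0 0"

```text
t: 17.0
position: [0.4438, 0.2441, 0.026]
tool_rot: [0.0, 0.691, 0.723, 0.0]
wrist_force: [-5.4, -2.6, 23.6]
grip_width: 0.606
finger_force: 25.0
```

Request:
step_arm --pt "0 0 -0.008 0 0 0" --pt "0 0 0 0 0 0" --pt "0 0 0 0 0 0" --pt "0 0 0 0 0 0" --pt "0 0 0 0 0 0" --claw -0.65

```text
t: 17.5
position: [0.4435, 0.2439, 0.0255]
tool_rot: [-0.0, 0.691, 0.723, -0.0]
wrist_force: [0.6, -0.9, -0.0]
grip_width: 0.827
finger_force: 0.0
```

Request:
step_arm --pt "0 0 -0.1 0 0 0" --pt "0 0 -0.15 0 0 0" --pt "0 0 -0.2 0 0 0" --pt "0 0 -0.2 0 0 0" --pt "0 0 -0.1 0 0 0"

```text
t: 18.0
position: [0.4448, 0.2446, 0.1789]
tool_rot: [0.001, 0.691, 0.723, 0.002]
wrist_force: [-0.2, -0.5, 0.2]
grip_width: 0.825
finger_force: 0.0
```

Request:
step_arm --pt "-0.22 -0.011 0 0 0 0" --pt "-0.22 -0.011 0 0 0 0" --pt "-0.22 -0.011 0 0 0 0" --pt "-0.22 -0.011 0 0 0 0" --pt "-0.22 -0.011 0 0 0 0"

```text
t: 18.5
position: [0.4422, 0.0222, 0.1758]
tool_rot: [0.0, 0.691, 0.723, 0.0]
wrist_force: [1.9, -0.0, -0.5]
grip_width: 0.823
finger_force: 0.0
```

Request:
step_arm --pt "-0.22 -0.011 0 0 0 0" --pt "-0.2 -0.011 0 0 0 0" --pt "0 0 0 0 0 0" --pt "0 0 0 0 0 0"

```text
t: 18.9
position: [0.4417, -0.061, 0.1756]
tool_rot: [-0.0, 0.692, 0.722, -0.0]
wrist_force: [0.2, 0.5, 0.0]
grip_width: 0.825
finger_force: 0.0
```

```bash
cat > look.py <<'E'
from h import *
import sys
x,y,z=map(float,sys.argv[1:4])
s=get_state(); m=eyes.camera_model("wrist"); p,d=eyes.camera("wrist"); W=cloud(m,d)
print(s["position"],s["tool_rot"],s["grip_width"])
k=(abs(W[...,2]-z)<.006)&(np.hypot(W[...,0]-x,W[...,1]-y)<.035)
print(k.sum(),cv2.minEnclosingCircle(W[k][:,:2].astype(np.float32)),W[k].mean(0),p[k].mean(0))
E
python3 look.py .4426 -.0609 .115
```

```text
[ 0.44165038 -0.06099722  0.1755926 ] [-2.68000614e-04  6.91990346e-01  7.21906703e-01 -4.07765745e-05] 0.8250589799521477
1467 ((0.44314196705818176, -0.05987166613340378), 0.017036061733961105) [ 0.4431854  -0.05910373  0.11462873] [160.79345603  85.84117246  31.49420586]
```

Request:
step_arm --pt "0.005 0.006 0.15 0 0 0" --pt "0 0 0.15 0 0 0" --pt "0 0 0.15 0 0 0" --pt "0 0 0.1 0 0 0" --pt "0 0 0 0 0 0"

```text
t: 19.45
position: [0.4411, -0.0575, 0.0636]
tool_rot: [-0.002, 0.69, 0.724, -0.001]
wrist_force: [0.4, 0.1, -0.1]
grip_width: 0.825
finger_force: 0.0
```

Request:
step_arm --pt "0 0 0 0 0 0" --pt "0 0 0 0 0 0" --pt "0 0 0 0 0 0" --pt "0 0 0 0 0 0" --pt "0 0 0 0 0 0" --claw 1 --squeeze 20

```text
t: 19.95
position: [0.4435, -0.0594, 0.0664]
tool_rot: [0.0, 0.691, 0.723, 0.0]
wrist_force: [0.4, -0.2, 0.1]
grip_width: 0.408
finger_force: 0.0
```

Request:
step_arm --pt "0 0 0 0 0 0" --pt "0 0 0 0 0 0" --pt "0 0 0 0 0 0"

```text
t: 20.25
position: [0.4435, -0.0595, 0.0662]
tool_rot: [0.0, 0.691, 0.723, 0.0]
wrist_force: [-1.3, 0.9, 6.1]
grip_width: 0.379
finger_force: 20.0
```

Request:
step_arm --pt "0 0 -0.05 0 0 0" --pt "0 0 -0.15 0 0 0" --pt "0 0 -0.2 0 0 0" --pt "0 0 -0.2 0 0 0" --pt "0 0 -0.1 0 0 0"

```text
t: 20.75
position: [0.4442, -0.0596, 0.2094]
tool_rot: [0.002, 0.691, 0.723, 0.001]
wrist_force: [0.1, 0.1, -1.0]
grip_width: 0.375
finger_force: 20.0
```

Request:
step_arm --pt "0.2 0.008 0 0 0 0" --pt "0.2 0.008 0 0 0 0" --pt "0.2 0.008 0 0 0 0" --pt "0.2 0.008 0 0 0 0" --pt "0.2 0.008 0 0 0 0"

```text
t: 21.25
position: [0.4415, 0.1423, 0.2063]
tool_rot: [0.0, 0.691, 0.723, 0.0]
wrist_force: [0.7, -0.7, -0.2]
grip_width: 0.375
finger_force: 20.0
```

Request:
step_arm --pt "0.2 0.008 0 0 0 0" --pt "0.2 0.008 0 0 0 0" --pt "0.2 0.008 0 0 0 0" --pt "0.2 0.008 0 0 0 0" --pt "0.2 0.008 0 0 0 0"

```text
t: 21.75
position: [0.4405, 0.3425, 0.2062]
tool_rot: [0.0, 0.691, 0.723, -0.0]
wrist_force: [1.2, 0.2, -0.0]
grip_width: 0.38
finger_force: 20.0
```

Request:
step_arm --pt "0.015 0 0 0 0 0" --pt "0 0 0 0 0 0" --pt "0 0 0 0 0 0"

```text
t: 22.05
position: [0.4405, 0.3429, 0.2057]
tool_rot: [0.0, 0.691, 0.723, -0.001]
wrist_force: [0.2, 0.7, -0.5]
grip_width: 0.379
finger_force: 20.0
```

```bash
python3 - <<'E'
from h import *
s=get_state(); print(s["position"],s["tool_rot"],s["wrist_force"],s["grip_width"])
q,e=eyes.camera("scene"); cv2.imwrite("pics/s6.png",cv2.resize(q[0:240,300:520,::-1],None,fx=2,fy=2))
m=eyes.camera_model("top"); p,d=eyes.camera("top"); W=cloud(m,d)
k=(abs(W[...,2]-.1)<.006)&(np.hypot(W[...,0]-.4435,W[...,1]-.2435)<.035)
print(k.sum(),k.any() and cv2.minEnclosingCircle(W[k][:,:2].astype(np.float32)))
E
```

```text
[0.44049422 0.34286401 0.20569239] [ 3.74536529e-05  6.91079175e-01  7.22778818e-01 -5.94012634e-04] [ 0.24336297  0.71249216 -0.47556103] 0.3794868036229025
191 ((0.44347333908081055, 0.243398979306221), 0.01756376028060913)
```

View pics/s6.png

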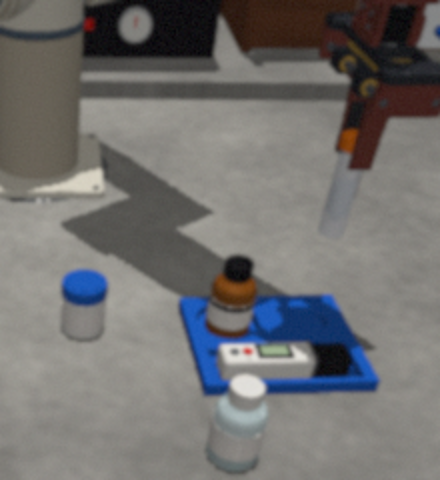

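Amber stands in its well at the intended place, and the tube hangs parallel to the fingers over the small well. Lowering.

Request:
step_arm --pt "0.002 0 0.2 0 0 0" --pt "0 0 0.2 0 0 0" --pt "0 0 0.15 0 0 0" --pt "0 0 0.08 0 0 0" --pt "0 0 0.02 0 0 0"

```text
t: 22.65
position: [0.4399, 0.3423, 0.0739]
tool_rot: [-0.0, 0.692, 0.722, -0.002]
wrist_force: [0.1, -0.6, -0.3]
grip_width: 0.375
finger_force: 20.0
```

Request:
step_arm --pt "0 0 0.015 0 0 0" --pt "0 0 0 0 0 0" --pt "0 0 0.01 0 0 0" --pt "0 0 0 0 0 0"

```text
t: 23.05
position: [0.4413, 0.3446, 0.0715]
tool_rot: [0.0, 0.691, 0.723, 0.001]
wrist_force: [0.2, 0.1, -0.8]
grip_width: 0.373
finger_force: 20.0
```

Request:
step_arm --pt "0 0 0.005 0 0 0" --pt "0 0 0 0 0 0" --pt "0 0 0 0 0 0"

```text
t: 23.35
position: [0.4412, 0.3447, 0.0703]
tool_rot: [0.0, 0.691, 0.723, 0.0]
wrist_force: [-0.5, -0.3, 3.5]
grip_width: 0.377
finger_force: 20.0
```

Request:
step_arm --pt "0 0 0 0 0 0" --pt "0 0 0 0 0 0" --pt "0 0 0 0 0 0" --pt "0 0 0 0 0 0" --claw -0.4

```text
t: 23.75
position: [0.4407, 0.3443, 0.0696]
tool_rot: [-0.0, 0.691, 0.723, -0.0]
wrist_force: [-0.1, 0.1, 1.2]
grip_width: 0.685
finger_force: 0.0
```

Request:
step_arm --pt "0 0 -0.1 0 0 0" --pt "0 0 -0.2 0 0 0" --pt "0 0 -0.2 0 0 0" --pt "0 0 -0.1 0 0 0" --pt "0 0 0 0 0 0"

```text
t: 24.25
position: [0.4426, 0.3456, 0.1929]
tool_rot: [0.001, 0.691, 0.723, 0.003]
wrist_force: [-0.2, 0.3, -0.8]
grip_width: 0.701
finger_force: 0.0
```

```bash
python3 look.py .4395 .3435 .119
```

```text
[0.44258608 0.34560979 0.19293544] [5.19341625e-04 6.91007883e-01 7.22840741e-01 3.01639505e-03] 0.7008935756749987
1317 ((0.4410259425640106, 0.3441781997680664), 0.017108691856265068) [0.44107709 0.34510606 0.11862446] [165.62566439  87.16173121  40.91723614]
```

Request:
step_arm --pt "-0.208 0.051 0 0 0 0" --pt "-0.208 0.051 0 0 0 0" --pt "-0.208 0.051 0 0 0 0" --pt "-0.208 0.051 0 0 0 0" --pt "-0.208 0.051 0 0 0 0" --claw -0.95

```text
t: 24.8
position: [0.5002, 0.137, 0.1877]
tool_rot: [-0.001, 0.691, 0.723, -0.001]
wrist_force: [0.4, 0.3, -0.4]
grip_width: 0.974
finger_force: 0.0
```

Request:
step_arm --pt "-0.208 0.051 0 0 0 0" --pt "-0.208 0.051 0 0 0 0" --pt "-0.208 0.051 0 0 0 0" --pt "-0.208 0.051 0 0 0 0" --pt "-0.208 0.051 0 0 0 0"

```text
t: 25.3
position: [0.5605, -0.0683, 0.1876]
tool_rot: [-0.001, 0.691, 0.723, -0.001]
wrist_force: [0.8, -0.1, 0.0]
grip_width: 0.976
finger_force: 0.0
```

Request:
step_arm --pt "0 0 0 0 0 0" --pt "0 0 0 0 0 0"

```text
t: 25.5
position: [0.5603, -0.0671, 0.1878]
tool_rot: [-0.001, 0.692, 0.722, -0.001]
wrist_force: [0.4, 0.4, 0.4]
grip_width: 0.978
finger_force: 0.0
```

```bash
python3 look.py .5623 -.0668 .068
```

```text
[ 0.56031438 -0.06712516  0.1877608 ] [-0.0014843   0.69180866  0.72207878 -0.00090618] 0.9783902765318766
2656 ((0.5632200837135315, -0.0658215582370758), 0.02794923633337021) [ 0.56320006 -0.06484199  0.06805069] [141.32040663  34.8000753   32.00903614]
```

Request:
step_arm --pt "0.005 0.013 0.2 0 0 0" --pt "0 0 0.2 0 0 0" --pt "0 0 0.2 0 0 0" --pt "0 0 0.15 0 0 0" --pt "0 0 0.07 0 0 0"

```text
t: 26.05
position: [0.5613, -0.0635, 0.0227]
tool_rot: [-0.002, 0.69, 0.724, -0.002]
wrist_force: [0.4, 0.6, 0.9]
grip_width: 0.976
finger_force: 0.0
```

Request:
step_arm --pt "0 0 0 0 0 0" --pt "0 0 0 0 0 0" --pt "0 0 0 0 0 0" --pt "0 0 0 0 0 0" --pt "0 0 0 0 0 0" --claw 1 --squeeze 25

```text
t: 26.55
position: [0.5648, -0.0656, 0.0272]
tool_rot: [0.001, 0.691, 0.723, 0.001]
wrist_force: [-1.7, -1.1, 7.4]
grip_width: 0.63
finger_force: 25.0
```

Request:
step_arm --pt "0 0 0 0 0 0" --pt "0 0 0 0 0 0"

```text
t: 26.75
position: [0.5649, -0.0657, 0.0272]
tool_rot: [0.001, 0.691, 0.723, 0.001]
wrist_force: [-3.3, 0.4, 7.4]
grip_width: 0.626
finger_force: 25.0
```

Request:
step_arm --pt "0 0 -0.05 0 0 0" --pt "0 0 -0.15 0 0 0" --pt "0 0 -0.15 0 0 0" --pt "0 0 -0.05 0 0 0" --pt "0 0 0 0 0 0"

```text
t: 27.25
position: [0.5654, -0.0657, 0.1076]
tool_rot: [0.002, 0.691, 0.723, 0.001]
wrist_force: [-0.2, -0.9, -0.7]
grip_width: 0.631
finger_force: 25.0
```

Request:
step_arm --pt "-0.185 -0.104 0 0 0 0" --pt "-0.185 -0.104 0 0 0 0" --pt "-0.185 -0.104 0 0 0 0" --pt "-0.185 -0.104 0 0 0 0" --pt "-0.185 -0.104 0 0 0 0"

```text
t: 27.75
position: [0.4667, -0.2558, 0.1043]
tool_rot: [-0.001, 0.691, 0.723, -0.0]
wrist_force: [0.7, -1.1, -1.2]
grip_width: 0.627
finger_force: 25.0
```

Request:
step_arm --pt "-0.185 -0.104 0 0 0 0" --pt "-0.185 -0.104 0 0 0 0" --pt "0 0 0 0 0 0" --pt "0 0 0 0 0 0"

```text
t: 28.15
position: [0.4291, -0.3308, 0.1045]
tool_rot: [-0.001, 0.692, 0.722, 0.0]
wrist_force: [-0.6, 0.1, -2.0]
grip_width: 0.624
finger_force: 25.0
```

```bash
python3 - <<'E'
from h import *
s=get_state(); print(s["position"],s["tool_rot"],s["grip_width"])
m=eyes.camera_model("wrist"); p,d=eyes.camera("wrist"); W=cloud(m,d)
k=(abs(W[...,2]-.015)<.006)&(p[...,0].astype(int)>p[...,2]+60); q=W[k]; print(k.sum(),q.min(0).round(4),q.max(0).round(4))
h=cv2.cvtColor(p,cv2.COLOR_RGB2HSV); cv2.imwrite("pics/w7.png",p[:,:,::-1])
E
```

```text
[ 0.42909522 -0.33078536  0.1044887 ] [-1.13113641e-03  6.91919296e-01  7.21973966e-01  1.64497930e-05] 0.6239840760529562
26614 [ 0.3818 -0.3832  0.009 ] [ 0.5528 -0.1819  0.019 ]
```

View pics/w7.png

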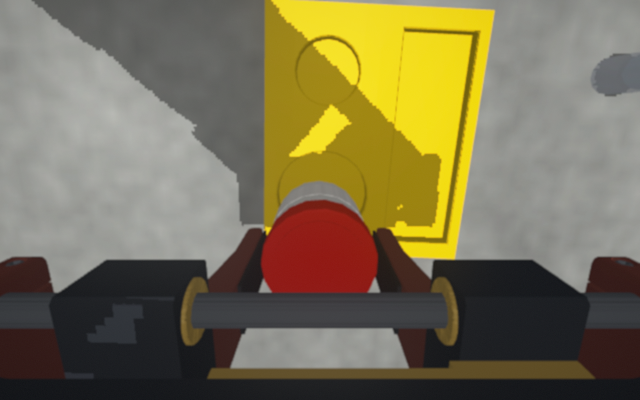

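The jar is held over the large well, and the yellow tray's measured extents match the estimate. The small well is at (328,70).

Request:
step_arm --pt "0 0.005 0.1 0 0 0" --pt "0 0 0.1 0 0 0" --pt "0 0 0.08 0 0 0" --pt "0 0 0.05 0 0 0" --pt "0 0 0.01 0 0 0"

```text
t: 28.7
position: [0.4311, -0.329, 0.0364]
tool_rot: [-0.001, 0.69, 0.723, -0.0]
wrist_force: [-0.0, 1.0, -1.7]
grip_width: 0.63
finger_force: 25.0
```

Request:
step_arm --pt "0 0 0.01 0 0 0" --pt "0 0 0 0 0 0" --pt "0 0 0.01 0 0 0" --pt "0 0 0 0 0 0"

```text
t: 29.1
position: [0.4315, -0.3309, 0.0341]
tool_rot: [0.0, 0.691, 0.723, 0.0]
wrist_force: [0.4, -0.8, -1.5]
grip_width: 0.628
finger_force: 25.0
```

Request:
step_arm --pt "0 0 0.005 0 0 0" --pt "0 0 0 0 0 0" --pt "0 0 0 0 0 0"

```text
t: 29.4
position: [0.4313, -0.3308, 0.0328]
tool_rot: [0.0, 0.691, 0.723, 0.0]
wrist_force: [-0.6, 0.1, -1.2]
grip_width: 0.627
finger_force: 25.0
```

Request:
step_arm --pt "0 0 0.005 0 0 0" --pt "0 0 0 0 0 0" --pt "0 0 0.005 0 0 0" --pt "0 0 0 0 0 0"

```text
t: 29.8
position: [0.4313, -0.3309, 0.0312]
tool_rot: [0.0, 0.691, 0.723, -0.0]
wrist_force: [-1.9, 0.1, 4.1]
grip_width: 0.629
finger_force: 25.0
```

Request:
step_arm --pt "0 0 0.005 0 0 0" --pt "0 0 0 0 0 0" --pt "0 0 0 0 0 0"

```text
t: 30.1
position: [0.4313, -0.3311, 0.0312]
tool_rot: [0.0, 0.691, 0.723, -0.0]
wrist_force: [-4.9, 2.4, 15.6]
grip_width: 0.629
finger_force: 25.0
```

Request:
step_arm --pt "0 0 -0.005 0 0 0" --pt "0 0 0 0 0 0" --pt "0 0 0 0 0 0" --pt "0 0 0 0 0 0" --pt "0 0 0 0 0 0" --claw -0.65

```text
t: 30.6
position: [0.4312, -0.3307, 0.0306]
tool_rot: [-0.0, 0.691, 0.723, -0.0]
wrist_force: [-0.0, -0.5, -0.1]
grip_width: 0.825
finger_force: 0.0
```

Request:
step_arm --pt "0 0 -0.1 0 0 0" --pt "0 0 -0.2 0 0 0" --pt "0 0 -0.2 0 0 0" --pt "0 0 -0.2 0 0 0" --pt "0 0 0 0 0 0"

```text
t: 31.1
position: [0.4341, -0.333, 0.176]
tool_rot: [0.005, 0.691, 0.723, 0.0]
wrist_force: [0.2, 0.4, 0.3]
grip_width: 0.827
finger_force: 0.0
```

```bash
python3 look.py .431 -.331 .072
```

```text
[ 0.43406228 -0.33297029  0.17600679] [4.69542343e-03 6.91000858e-01 7.22838568e-01 4.13567855e-04] 0.8273703463062573
2937 ((0.43051642179489136, -0.33110594749450684), 0.028037741780281067) [ 0.43046705 -0.3299961   0.07204607] [134.94892748  37.26046987  23.46918624]
```

Request:
step_arm --pt "0.08 0.195 0 0 0 0" --pt "0.08 0.195 0 0 0 0" --pt "0.08 0.195 0 0 0 0" --pt "0.08 0.195 0 0 0 0" --pt "0.08 0.195 0 0 0 0"

```text
t: 31.65
position: [0.6229, -0.2407, 0.1686]
tool_rot: [-0.001, 0.691, 0.723, -0.001]
wrist_force: [0.1, -0.1, 0.1]
grip_width: 0.824
finger_force: 0.0
```

Request:
step_arm --pt "0.08 0.195 0 0 0 0" --pt "0 0 0 0 0 0" --pt "0 0 0 0 0 0"

```text
t: 31.95
position: [0.66, -0.2234, 0.1684]
tool_rot: [-0.002, 0.69, 0.723, -0.001]
wrist_force: [0.4, 0.4, -0.6]
grip_width: 0.824
finger_force: 0.0
```

```bash
python3 look.py .6596 -.222 .115
```

```text
[ 0.65995819 -0.22335964  0.16837861] [-0.00152759  0.69041447  0.72341195 -0.00082063] 0.8235000834274527
1544 ((0.6613959074020386, -0.2222280204296112), 0.017047883942723274) [ 0.66136462 -0.22148851  0.11461534] [38.21826425 97.84974093 55.1107513 ]
```

Request:
step_arm --pt "0.005 0.006 0.15 0 0 0" --pt "0 0 0.15 0 0 0" --pt "0 0 0.12 0 0 0" --pt "0 0 0.09 0 0 0" --pt "0 0 0 0 0 0"

```text
t: 32.5
position: [0.6589, -0.2233, 0.0658]
tool_rot: [-0.003, 0.691, 0.722, -0.001]
wrist_force: [-0.2, -0.0, -0.3]
grip_width: 0.829
finger_force: 0.0
```

Request:
step_arm --pt "0 0 0 0 0 0" --pt "0 0 0 0 0 0" --pt "0 0 0 0 0 0" --pt "0 0 0 0 0 0" --pt "0 0 0 0 0 0" --claw 1 --squeeze 20

```text
t: 33.0
position: [0.6622, -0.2233, 0.0695]
tool_rot: [0.0, 0.691, 0.723, 0.0]
wrist_force: [0.9, -0.2, -0.0]
grip_width: 0.412
finger_force: 0.0
```

Request:
step_arm --pt "0 0 0 0 0 0" --pt "0 0 0 0 0 0" --pt "0 0 0 0 0 0"

```text
t: 33.3
position: [0.6622, -0.2234, 0.0693]
tool_rot: [0.0, 0.691, 0.723, 0.0]
wrist_force: [-1.2, -0.3, 4.2]
grip_width: 0.38
finger_force: 20.0
```

Request:
step_arm --pt "0 0 -0.05 0 0 0" --pt "0 0 -0.15 0 0 0" --pt "0 0 -0.15 0 0 0" --pt "0 0 -0.05 0 0 0" --pt "0 0 0 0 0 0"

```text
t: 33.8
position: [0.6629, -0.2236, 0.1506]
tool_rot: [0.001, 0.691, 0.723, 0.001]
wrist_force: [0.8, -0.4, -1.4]
grip_width: 0.383
finger_force: 20.0
```

Request:
step_arm --pt "0.002 -0.192 0 0 0 0" --pt "0.002 -0.192 0 0 0 0" --pt "0.002 -0.192 0 0 0 0" --pt "0.002 -0.192 0 0 0 0" --pt "0.002 -0.192 0 0 0 0"

```text
t: 34.3
position: [0.4673, -0.2292, 0.1471]
tool_rot: [-0.001, 0.691, 0.723, -0.0]
wrist_force: [0.4, -0.1, -0.1]
grip_width: 0.378
finger_force: 20.0
```

Request:
step_arm --pt "0.002 -0.192 0 0 0 0" --pt "0 0 0 0 0 0" --pt "0 0 0 0 0 0"

```text
t: 34.6
position: [0.4309, -0.2311, 0.148]
tool_rot: [-0.001, 0.691, 0.722, -0.0]
wrist_force: [0.0, -0.8, 0.0]
grip_width: 0.379
finger_force: 20.0
```

Request:
step_arm --pt "0 0 0.1 0 0 0" --pt "0 0 0.1 0 0 0" --pt "0 0 0.08 0 0 0" --pt "0 0 0.05 0 0 0" --pt "0 0 0.01 0 0 0"

```text
t: 35.1
position: [0.4317, -0.2308, 0.0793]
tool_rot: [-0.001, 0.691, 0.723, -0.0]
wrist_force: [0.7, 0.1, -0.5]
grip_width: 0.38
finger_force: 20.0
```

Request:
step_arm --pt "0 0 0.01 0 0 0" --pt "0 0 0 0 0 0" --pt "0 0 0.01 0 0 0" --pt "0 0 0 0 0 0"

```text
t: 35.5
position: [0.4318, -0.2314, 0.0771]
tool_rot: [0.0, 0.691, 0.723, 0.0]
wrist_force: [-0.8, 0.1, -1.6]
grip_width: 0.378
finger_force: 20.0
```

Request:
step_arm --pt "0 0 0.007 0 0 0" --pt "0 0 0 0 0 0" --pt "0 0 0 0 0 0"

```text
t: 35.8
position: [0.4316, -0.2313, 0.0755]
tool_rot: [0.0, 0.691, 0.723, 0.0]
wrist_force: [-0.2, 0.5, -0.7]
grip_width: 0.376
finger_force: 20.0
```

Request:
step_arm --pt "0 0 0.006 0 0 0" --pt "0 0 0 0 0 0" --pt "0 0 0.006 0 0 0" --pt "0 0 0 0 0 0"

```text
t: 36.2
position: [0.4318, -0.2314, 0.0733]
tool_rot: [0.0, 0.691, 0.723, -0.0]
wrist_force: [-0.7, 0.7, 3.9]
grip_width: 0.382
finger_force: 20.0
```

Request:
step_arm --pt "0 0 0 0 0 0" --pt "0 0 0 0 0 0" --pt "0 0 0 0 0 0" --pt "0 0 0 0 0 0" --claw -0.4

```text
t: 36.6
position: [0.4315, -0.2312, 0.0729]
tool_rot: [-0.0, 0.691, 0.723, -0.0]
wrist_force: [-1.3, -0.3, 0.2]
grip_width: 0.683
finger_force: 0.0
```

Request:
step_arm --pt "0 0 -0.1 0 0 0" --pt "0 0 -0.2 0 0 0" --pt "0 0 -0.2 0 0 0" --pt "0 0 -0.1 0 0 0" --pt "0 0 0 0 0 0"

```text
t: 37.1
position: [0.4334, -0.2322, 0.1959]
tool_rot: [0.003, 0.691, 0.723, 0.001]
wrist_force: [-0.2, 0.4, -0.2]
grip_width: 0.7
finger_force: 0.0
```

Request:
step_arm --pt "0.2 0 0 0 0 0" --pt "0.2 0 0 0 0 0" --pt "0.2 0 0 0 0 0" --pt "0.2 0 0 0 0 0" --pt "0 0 0 0 0 0"

```text
t: 37.6
position: [0.4227, -0.0679, 0.1916]
tool_rot: [-0.002, 0.69, 0.724, -0.001]
wrist_force: [0.1, -0.9, 0.9]
grip_width: 0.698
finger_force: 0.0
```

```bash
python3 - <<'E'
from h import *
q,e=eyes.camera("scene"); cv2.imwrite("pics/s8.png",q[:,:,::-1])
m=eyes.camera_model("top"); p,d=eyes.camera("top"); W=cloud(m,d)
for n,x,y,z in [("amber",.4435,.2435,.1),("orange",.441,.344,.119),("red",.4305,-.331,.072),("green",.4315,-.2315,.119),("clear",.655,.212,.096),("bluejar",.439,.0626,.068)]:
    k=(abs(W[...,2]-z)<.006)&(np.hypot(W[...,0]-x,W[...,1]-y)<.035)
    print(n,k.sum(),k.any() and (cv2.minEnclosingCircle(W[k][:,:2].astype(np.float32)),np.median(W[k][:,2])))
print(get_state()["grip_width"],get_state()["t"])
E
```

```text
amber 189 (((0.4430482089519501, 0.24374710023403168), 0.01713442988693714), np.float64(0.1005827490019177))
orange 204 (((0.4408023953437805, 0.34302154183387756), 0.017330342903733253), np.float64(0.11944645523771939))
red 479 (((0.4298877716064453, -0.33183014392852783), 0.02825028821825981), np.float64(0.0740805765748663))
green 153 (((0.4307193458080292, -0.23095738887786865), 0.016774239018559456), np.float64(0.1202730535898552))
clear 175 (((0.6554781198501587, 0.21316440403461456), 0.01688704639673233), np.float64(0.09678828801930402))
bluejar 468 (((0.43907463550567627, 0.06304960697889328), 0.02796567603945732), np.float64(0.06960464051549944))
0.7009518056929116 37.7
```

View pics/s8.png

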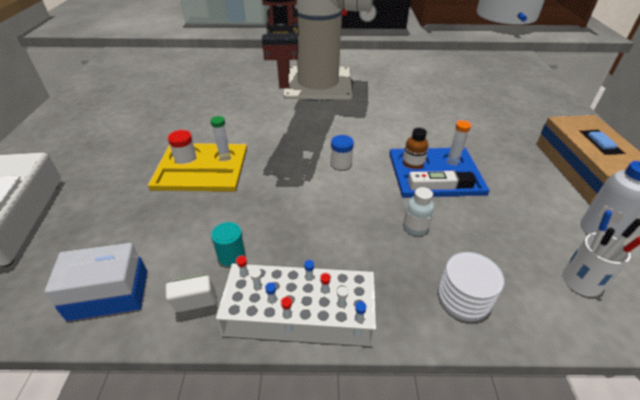

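All five things are seated in their trays: red jar (181,147), green tube (220,138), amber (417,148), orange tube (459,143) and tester (440,181). The spares haven't moved.

```bash
python3 -c "
from bench import arm; print(arm.close_job())"
```

```text
the job is handed in; nothing more can be done
None
```

Both kits are made up and the job is handed in at about 38 s: all five things measured in their recesses, and the clear bottle and blue-lidded jar are where they started; no verdict was returned.

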